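Sort the model-car kit back into its trays

ROBOT

A 6-joint arm with a two-finger parallel gripper is mounted at the origin on the work surface. World frame = base frame: x ahead of the robot, y to its left, z up, the work surface at z = 0. Lengths are in mm, angles in rad, forces in N, time in s.
With the tool pointing down it reaches from about 350 to 975 mm from the base axis. Payload 7.1 kg.
Tool frame: the origin (TCP) lies at the centre of the arm's flange, where the gripper is bolted on; the fingertips stand 182 mm ahead of it and the grasp point (between the pads) lies 163 mm ahead of it; z points along the fingers, y is the line along which they close (so a half turn about z gives the same grasp; the last joint's range is limited). The gripper opens to 88 mm and grips with 3 to 60 N. Pads are 20 mm wide; open, the fingers measure 115 mm over their backs; the gripper's body (75 mm by 178 mm) begins 61 mm behind the grasp point.
Start: joints at [1.116, 0.423, 1.63, -0, 1.089, -0.019], TCP at [263.803, 566.581, 404.675] pointing down, gripper open.
Joint ranges: [-3, 3], [-0.9, 2.11], [0.09, 2.58], [-1.31, 4.45], [0.11, 2.69], [-2.54, 2.54]. Speed limits (rad/s): [2.39, 2.39, 3.01, 3.14, 3.14, 3.14].

INTERFACE

Orientations are given as a rotation vector (axis times angle).
In Python, from workcell import readout, get_image, ctrl gives the robot as it stands.
- The arm moves only by the tool step_arm, never from a script. Its argument "targets" is a list that holds one entry, the list of rows, each a list of 7 numbers: the shift along the world's x, y, z as a fraction of full scale, then the turn, a rotation vector about the world's x, y, z as a fraction of full scale, then the opening, from 0 (shut) to 1 (fully open). In form: [[[dx, dy, dz, wx, wy, wz, claw], ...]]. A call has exactly 5 rows; each row shifts and turns the commanded pose from where the row before left it; what a row does not reach is not made up. Full scale, the value 1, is 0.05 m for a shift and 4 degrees for a turn. A row lasts 1/8 s, in which the tool goes at most 62.5 mm and 10.7 degrees, less where a joint would pass 70% of its speed; a pose out of reach is approached as far as the arm can. A call with a number of a shift or a turn outside -1 to 1 is refused whole. A call with a gripper value outside its range is refused whole. The fingers move at their own pace and stop on an object; the grip force is fixed at half the most. Time passes only in rows, so rows that do not move let the fingers close, or fill a call up. It gives the time, the measured TCP pose, the force, the opening and the grip force at its end, in the units of the state.
- readout.get_obs(): the state, without advancing time (a new reading comes with each control period).
- get_image(name): name is "scene" or "top" or "wrist"; returns a dict with "pixels" (400x640x3 uint8, red, green, blue), "intrinsics" (3x3 intrinsics, pixels), "extrinsics" (4x4, takes a point from world to camera coordinates). Camera axes: x right, y down, z forward; pixel columns grow to the right and rows downward; lengths in mm; the calibration is good to about 2 mm. A picture is of the moment at which its call begins. There is no depth.
- ctrl.close_job(): hands the job in; it is judged then, once.
The state is a dict: "t": time; "qpos": joint angles; "qvel": joint speeds; "joint_torque": joint torques, N m; "ee_pos": TCP position; "orientation": TCP orientation; "ft_force": force on the tool from outside, world axes, zero at the start; "moment": the same for the moment, N m; "width": finger opening in mm; "grasp_force": force on a finger pad.
Only numpy, scipy, OpenCV 4.12 (cv2) and the standard library are available. Lean on these libraries where they do the work, as an engineer would, in place of code of your own. Each camera call takes 0.05 s, during which the arm holds its last target. There are 200 camera calls.

TASK

Sort the loose model-car parts back into their colour-coded trays: both wheels in the blue tray, both yellow gear motors in the green tray and the battery holder in the red tray. Set each part down in its tray rather than dropping it, so that it lies flat on the tray floor the way up it lies now, none on top of another or on a rim, and leave the blue servo and the round screw tin where they are.

Things in the scene. Friction and masses are not known exactly. Their poses are not given: they have to be found in the camera images.
- wheel_a_center (a point): small black rubber-tyred car wheel with a white hub, lying flat: 50 mm diameter, 22 mm high. The point is its centre, 11 mm above its underside; z is the wheel's axle, upright as it lies. The two wheels are alike.
- wheel_b_center (a point): small black rubber-tyred car wheel with a white hub, lying flat: 50 mm diameter, 22 mm high. The point is its centre, 11 mm above its underside; z is the wheel's axle, upright as it lies. The two wheels are alike.
- motor_a_center (a point): yellow plastic gear motor with a bare steel motor end, 70 mm long, 22.5 mm high as it lies. The point is its centre, 11.25 mm above its underside; x runs along its length towards the yellow end, z is up. The yellow gearbox, from x = -14 to +35 mm, is 18.8 mm wide in y; the steel end is 15 mm wide; a white axle 5.4 mm thick crosses it at x = +24 mm, half-way up, and sticks out to y = +-18.5 mm. It can be gripped across y at its centre. The two motors are alike.
- motor_b_center (a point): yellow plastic gear motor with a bare steel motor end, 70 mm long, 22.5 mm high as it lies. The point is its centre, 11.25 mm above its underside; x runs along its length towards the yellow end, z is up. The yellow gearbox, from x = -14 to +35 mm, is 18.8 mm wide in y; the steel end is 15 mm wide; a white axle 5.4 mm thick crosses it at x = +24 mm, half-way up, and sticks out to y = +-18.5 mm. It can be gripped across y at its centre. The two motors are alike.
- battery_box_center (a point): black battery holder with two copper-topped AA cells in it, a rigid block 58 mm (its x) by 32 mm (its y) by 16 mm high. The point is its centre, 8 mm above its underside; z is up.
- tray_blue: blue sorting tray, open on top, fixed to the table. The origin is the centre of its underside, x along its long side, z up. Outside 168 mm (x) by 120 mm (y) by 26 mm high, with a rim standing out 4 mm more; walls and floor 4 mm thick, so inside 160 by 112 mm with the floor 4 mm above the table. At its +x end a flat ledge with a picture card reaches to x = +114 mm, at rim height. Belongs to: wheels.
- tray_green: green sorting tray, open on top, fixed to the table. The origin is the centre of its underside, x along its long side, z up. Outside 168 mm (x) by 120 mm (y) by 26 mm high, with a rim standing out 4 mm more; walls and floor 4 mm thick, so inside 160 by 112 mm with the floor 4 mm above the table. At its +x end a flat ledge with a picture card reaches to x = +114 mm, at rim height. Belongs to: gear motors.
- tray_red: red sorting tray, open on top, fixed to the table. The origin is the centre of its underside, x along its long side, z up. Outside 168 mm (x) by 120 mm (y) by 26 mm high, with a rim standing out 4 mm more; walls and floor 4 mm thick, so inside 160 by 112 mm with the floor 4 mm above the table. At its +x end a flat ledge with a picture card reaches to x = +114 mm, at rim height. Belongs to: battery holder.
- servo: small blue servo, standing, about 32 by 12 mm and 30 mm high; origin at the centre of its underside. A bystander: not to be moved.
- screw_tin: round steel screw tin, 40 mm diameter, 20 mm high; origin at the centre of its underside. A bystander: not to be moved.

How it is judged (in metres and radians):
At the end, for the whole second after the job is handed in: Both wheels are in the blue tray, both gear motors in the green tray and the battery holder in the red tray, each resting on the tray floor (height within 4 mm) and level within 0.2 rad, released and at rest; the servo and the screw tin are within 30 mm of where they started (x of wheel_a_center in the frame of tray_blue between -0.078 and 0.078 m and y of wheel_a_center in the frame of tray_blue between -0.054 and 0.054 m and z of wheel_a_center in the frame of tray_blue between 0.011 and 0.019 m and angle between each of wheel_a_center, wheel_b_center, motor_a_center, motor_b_center, battery_box_center's own z axis and vertical below 0.2 rad and linear speed of each of wheel_a, wheel_b, motor_a, motor_b, battery_box below 0.02 m/s and angular speed of each of wheel_a, wheel_b, motor_a, motor_b, battery_box below 0.3 rad/s and x of wheel_b_center in the frame of tray_blue between -0.078 and 0.078 m and y of wheel_b_center in the frame of tray_blue between -0.054 and 0.054 m and z of wheel_b_center in the frame of tray_blue between 0.011 and 0.019 m and x of motor_a_center in the frame of tray_green between -0.078 and 0.078 m and y of motor_a_center in the frame of tray_green between -0.054 and 0.054 m and z of motor_a_center in the frame of tray_green between 0.01125 and 0.01925 m and x of motor_b_center in the frame of tray_green between -0.078 and 0.078 m and y of motor_b_center in the frame of tray_green between -0.054 and 0.054 m and z of motor_b_center in the frame of tray_green between 0.01125 and 0.01925 m and x of battery_box_center in the frame of tray_red between -0.078 and 0.078 m and y of battery_box_center in the frame of tray_red between -0.054 and 0.054 m and z of battery_box_center in the frame of tray_red between 0.008 and 0.016 m and distance of each of servo, screw_tin from where it was at the start of the episode below 0.03 m); the robot touches nothing.
It fails at once if a kit part is dropped: out of the fingers with its centre more than 60 mm above the table ((height (world z) of wheel_a_center above 0.06 m and contact force between wheel_a and the fingers below 0.01 N) or (height (world z) of wheel_b_center above 0.06 m and contact force between wheel_b and the fingers below 0.01 N) or (height (world z) of motor_a_center above 0.06 m and contact force between motor_a and the fingers below 0.01 N) or (height (world z) of motor_b_center above 0.06 m and contact force between motor_b and the fingers below 0.01 N) or (height (world z) of battery_box_center above 0.06 m and contact force between battery_box and the fingers below 0.01 N)).
It fails at once if the servo or the screw tin is shifted by more than 30 mm (distance of any of servo, screw_tin from where it was at the start of the episode above 0.03 m).
It also fails if it takes over 128 s, if anything falls off the work surface, if the arm or the gripper's body presses on something with over 40 N, if the wrist force passes 120 N, or if a joint passes its speed limit or range.

## Working session

There is one attempt and no reset: what is moved stays moved. The work goes in short steps, Python scripts to look and compute and a tool call to move; the robot and the scene stay as the last step left them, time stands still between calls to the robot, and variables do not carry over. Pictures are saved under pics/ and viewed, at most 14 in all, crops included, and the job is handed in when it is done.

Besides the shell and the picture viewer there is one more tool, called after "Call:" in YAML: its name, and indented under it one key for each argument. step_arm: Moves the arm, as the interface text tells. Shift numbers are shares of 0.05 m and turn numbers shares of 4 degrees, none past 1 either way. Its arguments: {"type":"object","properties":{"targets":{"type":"array"}},"required":["targets"]}

```bash
mkdir -p pics; cat > h.py <<'E'
import numpy as np, cv2
from workcell import readout, get_image, ctrl
def snap(n,f):
    d=get_image(n); cv2.imwrite('pics/'+f+'.png',d['pixels'][:,:,::-1]); np.savez('pics/'+f,K=d['intrinsics'],E=d['extrinsics']); return d
def ray(f,u,v,z):
    d=np.load('pics/'+f+'.npz'); K,E=d['K'],d['E']; R,t=E[:3,:3],E[:3,3]
    c=-R.T@t; r=R.T@np.linalg.inv(K)@[u,v,1]; return c+r*(z-c[2])/r[2]
def proj(f,p):
    d=np.load('pics/'+f+'.npz'); q=d['K']@(d['E'][:3,:3]@np.array(p)+d['E'][:3,3]); return q[:2]/q[2]
E
python3 - <<'E'
from h import *
for n in ['top','scene']:
    d=snap(n,n+'0'); E=d['extrinsics']; print(n,d['intrinsics'][0],(-E[:3,:3].T@E[:3,3]).round())
o=readout.get_obs(); print(o['t'],o['ee_pos'],o['orientation'],o['width'])
im=cv2.imread('pics/top0.png'); cv2.imwrite('pics/top0b.png',cv2.resize(im,(800,500),interpolation=cv2.INTER_CUBIC))
E
```

```text
top [432.72560819   0.         316.63759127] [437.   8. 907.]
scene [382.43805261   0.         319.99930304] [ 975. -170.  664.]
0.1 [263.6930945  566.37201365 403.98161504] [-6.79055860e-01 -3.06699842e+00  2.09183774e-03] 87.61297860911014
```

View pics/top0b.png

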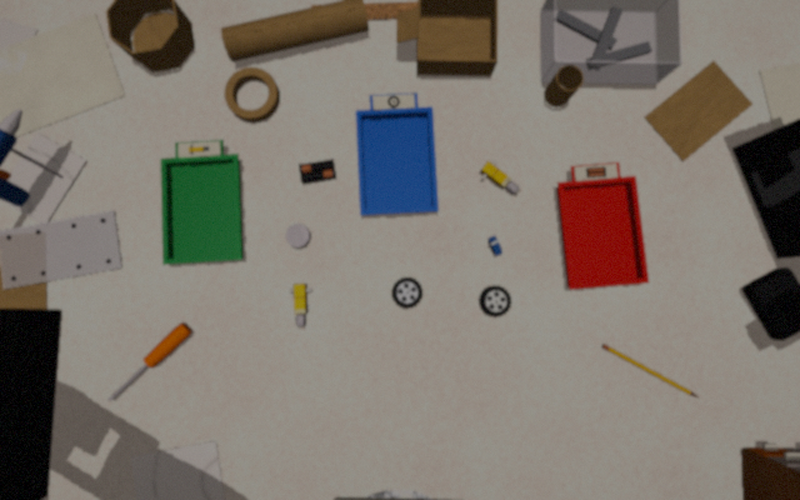

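View pics/scene0.png

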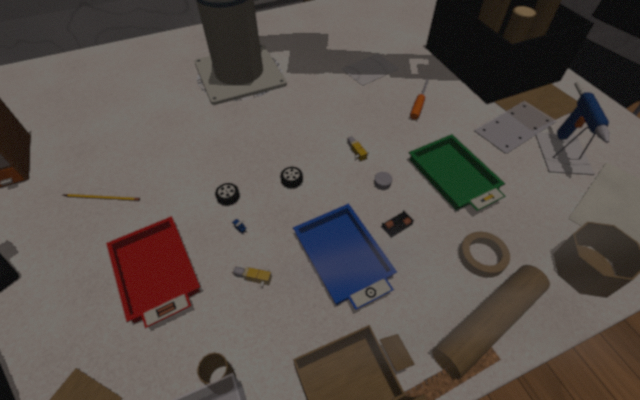

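The top view (scaled 1.25x) shows green tray at (202,210), blue at (398,160), red at (602,232); wheels at (407,292) and (495,300), motors at (300,304) and (499,178), battery (317,171), tin (298,236), servo (494,245). I'll enlarge the crops.

```bash
python3 - <<'E'
from h import *
im=cv2.imread('pics/top0.png')
for n,x,y,w,h in [('c1',225,120,200,150)]:
    c=cv2.resize(im[y:y+h,x:x+w],None,fx=4,fy=4,interpolation=cv2.INTER_CUBIC); cv2.imwrite('pics/%s.png'%n,cv2.convertScaleAbs(c,alpha=1.4))
E
```

```text
(no output)
```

View pics/c1.png

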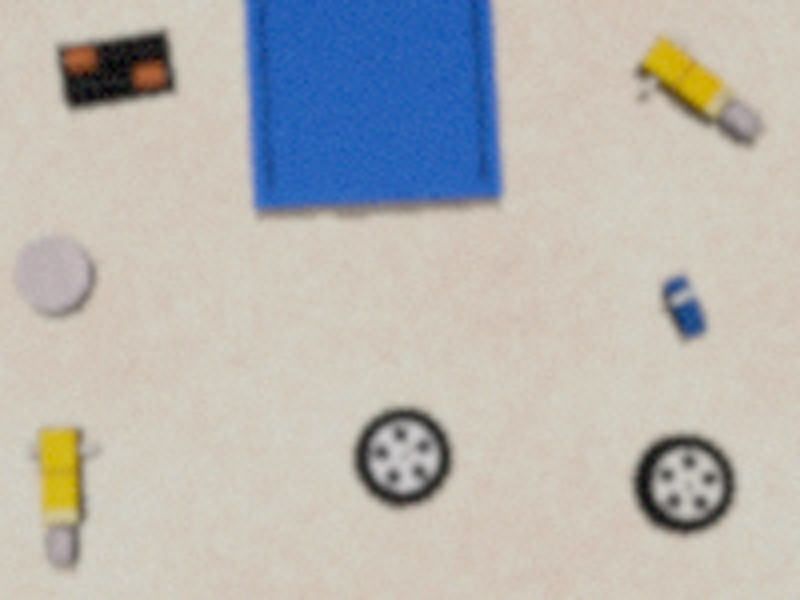

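The crop (4x, origin 225,120) shows wheel centres at (403,457) and (685,482). Motor A runs from its yellow end (59,428) to its steel end (63,568), and motor B from (652,53) to (756,136). The battery is centred near (116,69).

```bash
python3 - <<'E'
from h import *
def c(u,v,z): return ray('top0',225+u/4-.375,120+v/4-.375,z)[:2]
def t(u,v,z=26): return ray('top0',u/1.25-.1,v/1.25-.1,z)[:2]
for n,u,v in [('wA',403,457),('wB',685,482)]: print(n,c(u,v,22).round(1))
print('wdia',c(355,457,14)-c(451,457,14))
for n,a,b in [('mA',(59,428),(63,568)),('mB',(652,53),(756,136))]:
    p,q=c(*a,20),c(*b,14); d=p-q; print(n,((p+q)/2).round(1),np.linalg.norm(d),np.degrees(np.arctan2(d[1],d[0])))
B=np.array([c(*p,16) for p in [(58,46),(163,32),(173,92),(70,107)]]); print('bat',B.mean(0),np.linalg.norm(B-np.roll(B,-1,0),axis=1)); d=B[1]-B[0]; print(np.degrees(np.arctan2(d[1],d[0])))
print('tin',c(54,275,20),'servo',c(684,308,30))
for n,P in dict(blue=[(357,112),(431,107),(437,213),(362,216)],green=[(162,160),(238,155),(242,262),(164,265)],red=[(558,184),(635,178),(647,282),(568,289)]).items():
    B=np.array([t(*p) for p in P]); print(n,B.mean(0).round(1),np.linalg.norm(B-np.roll(B,-1,0),axis=1).round()); d=(B[0]+B[1]-B[2]-B[3]); print(np.degrees(np.arctan2(d[1],d[0])))
E
```

```text
wA [440.1  -4.8]
wB [ 430.3 -148.4]
wdia [-0.9748747  49.33566564]
mA [415.8 169.7] 71.36850700130168 2.833271848736577
mB [ 631.6 -158.6] 69.33059978003259 53.05273147995609
bat [639.57878287 149.10244221] [55.56832346 32.48976072 54.4157518  33.20871808]
-81.20510534079541
tin [530.10910154 176.91289365] servo [ 518.34359893 -146.17339962]
blue [656.2  15.9] [124. 179. 123. 176.]
4.065259115124417
green [568.8 336.3] [127. 179. 128. 175.]
4.628805205632019
red [ 543.7 -322.2] [128. 172. 129. 173.]
5.109050228524284
```

Call:
step_arm:
  targets:
    - [[0.235,-0.762,-0.233,0,0,0,1],[0.235,-0.762,-0.233,0,0,0,1],[0.235,-0.762,-0.233,0,0,0,1],[0.235,-0.762,-0.233,0,0,0,1],[0.235,-0.762,-0.233,0,0,0,1]]

```text
t: 0.72
ee_pos: [322.7, 374.8, 345.9]
orientation: [-0.679, -3.067, 0.0]
ft_force: [-0.5, -0.1, 1.1]
width: 88.0
grasp_force: 0.0
```

Call:
step_arm:
  targets:
    - [[0.235,-0.762,-0.233,0,0,0,1],[0.235,-0.762,-0.233,0,0,0,1],[0.235,-0.762,-0.233,0,0,0,1],[0.235,-0.762,-0.233,0,0,0,1],[0.235,-0.762,-0.233,0,0,0,1]]

```text
t: 1.35
ee_pos: [381.5, 184.3, 287.8]
orientation: [0.679, 3.067, -0.0]
ft_force: [0.3, 0.9, -0.7]
width: 88.0
grasp_force: 0.0
```

Call:
step_arm:
  targets:
    - [[0.235,-0.762,-0.233,0,0,0,1],[0.235,-0.762,-0.233,0,0,0,1],[0.235,-0.762,-0.233,0,0,0,1],[0.235,-0.762,-0.233,0,0,0,1],[0.235,-0.762,-0.233,0,0,0,1]]

```text
t: 1.98
ee_pos: [440.3, -6.2, 229.5]
orientation: [-0.679, -3.067, -0.0]
ft_force: [1.2, 0.2, 0.2]
width: 87.5
grasp_force: 0.0
```

```bash
python3 - <<'E'
from h import *
d=snap('wrist','w1'); o=readout.get_obs(); print(o['t'],o['ee_pos'],o['orientation'],o['qpos']); E=d['extrinsics'];print((-E[:3,:3].T@E[:3,3]).round()); print(proj('w1',[440,-5,22]),proj('w1',[440,-5,0]))
E
```

```text
2.025 [441.45851686  -8.89750971 228.6047816 ] [ 6.80647594e-01  3.06624229e+00 -8.36212600e-04] [-4.69190381e-02  4.78368260e-01  2.12483162e+00 -1.26190896e-03
  5.37781252e-01 -1.17975361e+00]
[364.  28. 209.]
[322.3587763  227.67267973] [322.02668129 214.71205002]
```

View pics/w1.png

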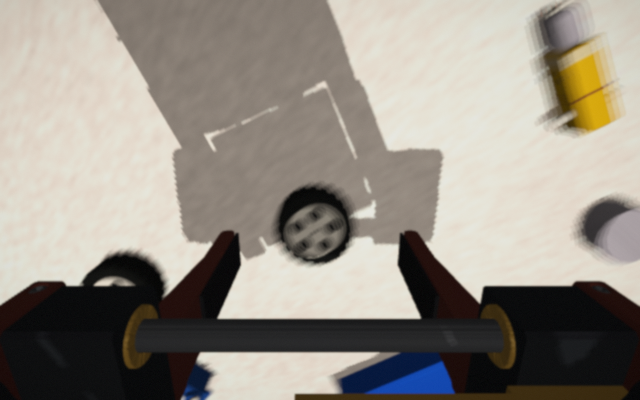

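The wrist view shows wheel A at about (315,230), between the fingers, 7 px from its predicted position while the arm was still settling. I'll descend and grip it.

Call:
step_arm:
  targets:
    - [[0,0,0,0,0,0,1],[0,0,-0.3,0,0,0,1],[0,0,-0.3,0,0,0,1],[0,0,-0.28,0,0,0,1],[0,0,0,0,0,0,1]]

```text
t: 2.65
ee_pos: [439.5, -4.5, 184.6]
orientation: [-0.677, -3.065, 0.001]
ft_force: [-0.7, -0.3, 0.2]
width: 87.9
grasp_force: 0.0
```

Call:
step_arm:
  targets:
    - [[0,0,0,0,0,0,0],[0,0,0,0,0,0,0],[0,0,0,0,0,0,0],[0,0,0,0,0,0,0],[0,0,0,0,0,0,0]]

```text
t: 3.28
ee_pos: [440.2, -5.0, 186.2]
orientation: [0.679, 3.067, 0.0]
ft_force: [-0.3, -0.8, 3.6]
width: 49.6
grasp_force: 30.0
```

Call:
step_arm:
  targets:
    - [[0,0,0.3,0,0,0,0],[0,0,0.3,0,0,0,0],[0,0,0.3,0,0,0,0],[0.63,0.058,0,0,0,0,0],[0.63,0.058,0,0,0,0,0]]

```text
t: 3.9
ee_pos: [503.9, 0.9, 232.5]
orientation: [0.679, 3.066, 0.0]
ft_force: [0.6, -0.8, -0.3]
width: 49.7
grasp_force: 30.0
```

Call:
step_arm:
  targets:
    - [[0.63,0.058,0,0,0,0,0],[0.63,0.058,0,0,0,0,0],[0.63,0.058,0,0,0,0,0],[0.63,0.058,0,0,0,0,0],[0.63,0.058,0,0,0,0,0]]

```text
t: 4.53
ee_pos: [661.5, 15.5, 232.2]
orientation: [0.679, 3.067, 0.0]
ft_force: [0.9, 0.3, -0.9]
width: 49.6
grasp_force: 30.0
```

Call:
step_arm:
  targets:
    - [[0.63,0.058,0,0,0,0,0],[0,0,0,0,0,0,0],[0,0,-0.27,0,0,0,0],[0,0,-0.27,0,0,0,0],[0,0,-0.2,0,0,0,0]]

```text
t: 5.15
ee_pos: [690.9, 18.2, 192.4]
orientation: [-0.679, -3.065, 0.001]
ft_force: [-0.1, -0.3, -0.8]
width: 49.8
grasp_force: 30.0
```

Call:
step_arm:
  targets:
    - [[0,0,-0.07,0,0,0,0],[0,0,0,0,0,0,0],[0,0,0,0,0,0,0.7],[0,0,0,0,0,0,0.7],[0,0,0,0,0,0,0.7]]

```text
t: 5.78
ee_pos: [692.1, 18.3, 190.4]
orientation: [0.679, 3.067, 0.0]
ft_force: [-0.2, -0.2, 0.1]
width: 61.2
grasp_force: 0.0
```

Call:
step_arm:
  targets:
    - [[0,0,0.27,0,0,0,0.7],[0,0,0.27,0,0,0,0.7],[0,0,0.27,0,0,0,0.7],[-0.654,-0.417,0,0,0,0,1],[-0.654,-0.417,0,0,0,0,1]]

```text
t: 6.4
ee_pos: [626.2, -23.6, 232.2]
orientation: [0.678, 3.066, 0.0]
ft_force: [0.2, -0.4, -0.6]
width: 78.3
grasp_force: 0.0
```

Call:
step_arm:
  targets:
    - [[-0.654,-0.417,0,0,0,0,1],[-0.654,-0.417,0,0,0,0,1],[-0.654,-0.417,0,0,0,0,1],[-0.654,-0.417,0,0,0,0,1],[-0.654,-0.417,0,0,0,0,1]]

```text
t: 7.02
ee_pos: [462.5, -128.3, 232.0]
orientation: [0.678, 3.066, -0.0]
ft_force: [0.8, -0.2, 0.5]
width: 87.7
grasp_force: 0.0
```

Call:
step_arm:
  targets:
    - [[-0.654,-0.417,0,0,0,0,1],[0,0,0,0,0,0,1],[0,0,-0.3,0,0,0,1],[0,0,-0.3,0,0,0,1],[0,0,-0.3,0,0,0,1]]

```text
t: 7.65
ee_pos: [430.9, -148.1, 184.5]
orientation: [-0.678, -3.067, -0.0]
ft_force: [-0.2, -0.1, -0.6]
width: 87.4
grasp_force: 0.0
```

Call:
step_arm:
  targets:
    - [[0,0,0,0,0,0,0],[0,0,0,0,0,0,0],[0,0,0,0,0,0,0],[0,0,0,0,0,0,0],[0,0,0,0,0,0,0]]

```text
t: 8.28
ee_pos: [430.6, -148.6, 186.3]
orientation: [0.679, 3.066, -0.0]
ft_force: [-0.5, 0.2, 3.6]
width: 49.3
grasp_force: 30.0
```

```bash
python3 - <<'E'
from h import *
snap('top','top1'); im=cv2.imread('pics/top1.png')[70:270,130:530]; cv2.imwrite('pics/top1c.png',cv2.convertScaleAbs(cv2.resize(im,(800,400),interpolation=cv2.INTER_CUBIC),alpha=1.3))
E
```

```text
(no output)
```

View pics/top1c.png

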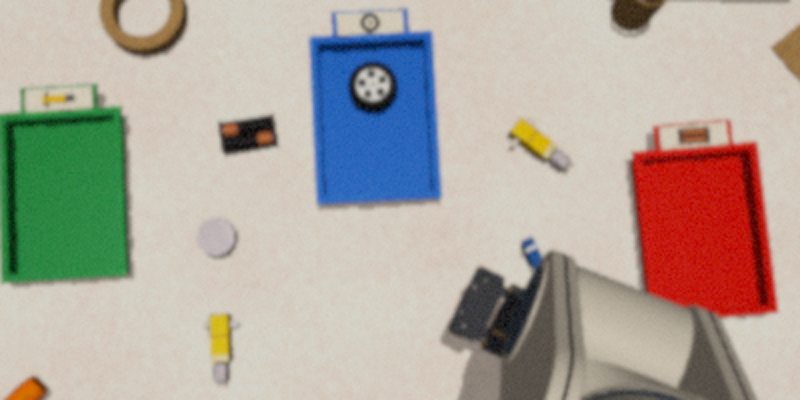

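Wheel A sits in the blue tray at (372,86) and everything else is unmoved. Wheel B is gripped, so I'll place it.

Call:
step_arm:
  targets:
    - [[0,0,0.3,0,0,0,0],[0,0,0.3,0,0,0,0],[0,0,0.3,0,0,0,0],[0.47,0.404,0,0,0,0,0],[0.47,0.404,0,0,0,0,0]]

```text
t: 8.95
ee_pos: [478.1, -107.9, 232.4]
orientation: [0.68, 3.065, -0.0]
ft_force: [1.2, -0.2, 0.3]
width: 49.6
grasp_force: 30.0
```

Call:
step_arm:
  targets:
    - [[0.47,0.404,0,0,0,0,0],[0.47,0.404,0,0,0,0,0],[0.47,0.404,0,0,0,0,0],[0.47,0.404,0,0,0,0,0],[0.47,0.404,0,0,0,0,0]]

```text
t: 9.57
ee_pos: [595.7, -6.4, 232.1]
orientation: [0.679, 3.067, 0.0]
ft_force: [0.3, -0.5, -1.0]
width: 49.3
grasp_force: 30.0
```

Call:
step_arm:
  targets:
    - [[0.47,0.404,0,0,0,0,0],[0,0,0,0,0,0,0],[0,0,-0.27,0,0,0,0],[0,0,-0.27,0,0,0,0],[0,0,-0.2,0,0,0,0]]

```text
t: 10.2
ee_pos: [617.5, 12.5, 192.5]
orientation: [-0.68, -3.065, 0.001]
ft_force: [0.3, -0.6, -0.2]
width: 49.4
grasp_force: 30.0
```

Call:
step_arm:
  targets:
    - [[0,0,-0.07,0,0,0,0],[0,0,0,0,0,0,0],[0,0,0,0,0,0,0.7],[0,0,0,0,0,0,0.7],[0,0,0,0,0,0,0.7]]

```text
t: 10.82
ee_pos: [618.5, 13.1, 190.3]
orientation: [0.679, 3.067, 0.0]
ft_force: [0.3, -0.2, 0.3]
width: 61.5
grasp_force: 0.0
```

Call:
step_arm:
  targets:
    - [[0,0,0.27,0,0,0,0.7],[0,0,0.27,0,0,0,0.7],[0,0,0.27,0,0,0,0.7],[-0.507,0.391,0,0,0,1,0.8],[-0.507,0.391,0,0,0,1,0.8]]

```text
t: 11.45
ee_pos: [567.5, 52.4, 232.2]
orientation: [0.461, 3.106, 0.001]
ft_force: [-0.1, 0.9, -1.0]
width: 70.0
grasp_force: 0.0
```

Call:
step_arm:
  targets:
    - [[-0.507,0.391,0,0,0,1,0.8],[-0.507,0.391,0,0,0,1,0.8],[-0.507,0.391,0,0,0,1,0.8],[-0.507,0.391,0,0,0,1,0.8],[-0.507,0.391,0,0,0,0.95,0.8]]

```text
t: 12.08
ee_pos: [440.5, 150.6, 231.9]
orientation: [-0.081, 3.139, 0.001]
ft_force: [-0.4, 0.8, 0.3]
width: 70.5
grasp_force: 0.0
```

Call:
step_arm:
  targets:
    - [[-0.507,0.392,0,0,0,0,0.8],[0,0,0,0,0,0,0.8],[0,0,0,0,0,0,0.8],[0,0,0,0,0,0,0.8],[0,0,0,0,0,0,0.8]]

```text
t: 12.7
ee_pos: [416.3, 169.1, 231.0]
orientation: [-0.076, 3.14, 0.0]
ft_force: [-0.1, -0.4, -0.1]
width: 70.2
grasp_force: 0.0
```

```bash
python3 - <<'E'
from h import *
snap('wrist','w2'); o=readout.get_obs(); print(o['ee_pos'],o['orientation'],proj('w2',[416,170,22]),proj('w2',[451,171.5,22]),proj('w2',[381,168,14]))
E
```

```text
[416.14732449 169.14216641 230.90500367] [-7.61128330e-02  3.14048654e+00  4.50102804e-05] [322.68865592 228.3359916 ] [322.22614347 276.96077317] [322.22832992 171.09971018]
```

View pics/w2.png

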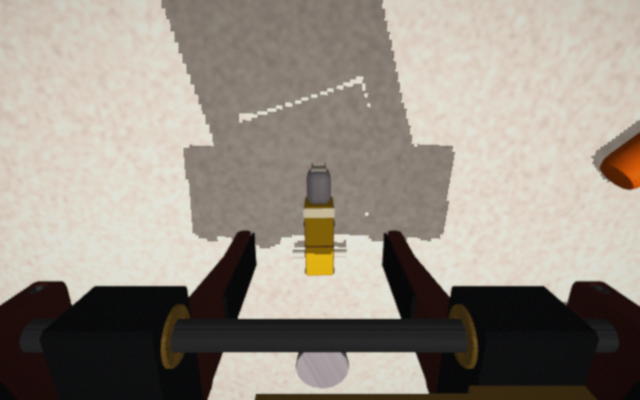

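Motor A is centred at (319,222), square between the fingers and matching the prediction. Next I'll grip it.

Call:
step_arm:
  targets:
    - [[0,0,-0.3,0,0,0,0.8],[0,0,-0.3,0,0,0,0.8],[0,0,-0.3,0,0,0,0.8],[0,0,0,0,0,0,0.8],[0,0,0,0,0,0,0]]

```text
t: 13.38
ee_pos: [415.6, 169.6, 185.7]
orientation: [0.078, -3.14, 0.0]
ft_force: [0.8, -0.6, 0.3]
width: 63.1
grasp_force: 0.0
```

Call:
step_arm:
  targets:
    - [[0,0,0,0,0,0,0],[0,0,0,0,0,0,0],[0,0,0,0,0,0,0],[0,0,0,0,0,0,0],[0,0,0,0,0,0,0]]

```text
t: 14.0
ee_pos: [415.7, 169.5, 186.0]
orientation: [-0.077, 3.141, 0.0]
ft_force: [0.3, -0.1, 1.2]
width: 18.7
grasp_force: 30.0
```

Call:
step_arm:
  targets:
    - [[0,0,0.3,0,0,0,0],[0,0,0.3,0,0,0,0],[0,0,0.3,0,0,0,0],[0.174,0.154,0,0,0,-1,0],[0.174,0.154,0,0,0,-1,0]]

```text
t: 14.62
ee_pos: [433.4, 185.2, 232.3]
orientation: [0.145, 3.137, 0.001]
ft_force: [0.1, 0.3, -1.8]
width: 18.9
grasp_force: 30.0
```

Call:
step_arm:
  targets:
    - [[0.174,0.154,0,0,0,-1,0],[0.174,0.154,0,0,0,-1,0],[0.174,0.154,0,0,0,-1,0],[0.174,0.154,0,0,0,-1,0],[0.174,0.154,0,0,0,-1,0]]

```text
t: 15.25
ee_pos: [476.9, 223.7, 232.0]
orientation: [0.688, 3.065, 0.001]
ft_force: [0.5, -1.3, 0.5]
width: 18.4
grasp_force: 30.0
```

Call:
step_arm:
  targets:
    - [[0.174,0.154,0,0,0,-1,0],[0.174,0.154,0,0,0,-1,0],[0.174,0.154,0,0,0,-1,0],[0.174,0.154,0,0,0,-1,0],[0.174,0.154,0,0,0,-1,0]]

```text
t: 15.88
ee_pos: [520.3, 262.2, 232.1]
orientation: [1.21, 2.899, 0.001]
ft_force: [0.1, 1.1, -0.5]
width: 18.6
grasp_force: 30.0
```

Call:
step_arm:
  targets:
    - [[0.174,0.154,0,0,0,-1,0],[0.174,0.154,0,0,0,-1,0],[0.174,0.154,0,0,0,-1,0],[0.174,0.154,0,0,0,-1,0],[0.174,0.154,0,0,0,-1,0]]

```text
t: 16.5
ee_pos: [563.8, 300.7, 232.2]
orientation: [1.695, 2.645, 0.001]
ft_force: [0.6, -0.5, -1.2]
width: 18.6
grasp_force: 30.0
```

Call:
step_arm:
  targets:
    - [[0.174,0.154,0,0,0,-1,0],[0.174,0.154,0,0,0,-1,0],[0.174,0.154,0,0,0,-1,0],[0.174,0.154,0,0,0,-1,0],[0.174,0.154,0,0,0,-1,0]]

```text
t: 17.12
ee_pos: [607.3, 339.1, 232.2]
orientation: [2.128, 2.311, 0.001]
ft_force: [0.1, -0.0, -0.1]
width: 18.5
grasp_force: 30.0
```

Call:
step_arm:
  targets:
    - [[0,0,0,0,0,0,0],[0,0,-0.27,0,0,0,0],[0,0,-0.27,0,0,0,0],[0,0,-0.2,0,0,0,0],[0,0,-0.07,0,0,0,0]]

```text
t: 17.75
ee_pos: [606.5, 338.5, 190.0]
orientation: [-2.125, -2.312, 0.005]
ft_force: [-9.7, -5.3, 25.8]
width: 18.8
grasp_force: 30.0
```

Call:
step_arm:
  targets:
    - [[0,0,0,0,0,0,0],[0,0,0,0,0,0,0.35],[0,0,0,0,0,0,0.35],[0,0,0,0,0,0,0.35],[0,0,0,0,0,0,0.35]]

```text
t: 18.38
ee_pos: [607.1, 339.0, 190.4]
orientation: [-2.126, -2.313, -0.0]
ft_force: [-0.5, -0.8, -0.2]
width: 31.0
grasp_force: 0.0
```

Call:
step_arm:
  targets:
    - [[0,0,0.27,0,0,0,0.35],[0,0,0.27,0,0,0,0.35],[0,0,0.27,0,0,0,0.35],[0.109,-0.633,0,0,0,1,0.8],[0.109,-0.633,0,0,0,0,0.8]]

```text
t: 19.0
ee_pos: [618.1, 275.4, 232.4]
orientation: [2.041, 2.387, 0.002]
ft_force: [0.0, -0.5, 0.3]
width: 47.3
grasp_force: 0.0
```

Call:
step_arm:
  targets:
    - [[0.109,-0.633,0,0,0,0,0.8],[0.109,-0.633,0,0,0,0,0.8],[0.109,-0.633,0,0,0,0,0.8],[0.109,-0.633,0,0,0,0,0.8],[0,0,0,0,0,0,0.8]]

```text
t: 19.62
ee_pos: [640.3, 147.1, 232.0]
orientation: [2.047, 2.382, 0.001]
ft_force: [0.2, 0.1, 0.9]
width: 70.3
grasp_force: 0.0
```

Call:
step_arm:
  targets:
    - [[0,0,-0.3,0,0,0,0.8],[0,0,-0.3,0,0,0,0.8],[0,0,-0.2,0,0,0,0.8],[0,0,-0.1,0,0,0,0.8],[0,0,0,0,0,0,0]]

```text
t: 20.25
ee_pos: [639.6, 149.3, 185.3]
orientation: [-2.043, -2.386, 0.001]
ft_force: [0.3, -0.1, 0.0]
width: 63.8
grasp_force: 0.0
```

Call:
step_arm:
  targets:
    - [[0,0,0,0,0,0,0],[0,0,0,0,0,0,0],[0,0,0,0,0,0,0],[0,0,0,0,0,0,0],[0,0,0,0,0,0,0]]

```text
t: 20.88
ee_pos: [639.9, 149.0, 186.3]
orientation: [2.044, 2.386, 0.001]
ft_force: [-0.5, -0.4, 3.0]
width: 31.9
grasp_force: 29.9
```

```bash
python3 - <<'E'
from h import *
a=snap('top','top2'); b=snap('wrist','w3'); im=cv2.resize(cv2.imread('pics/top2.png')[70:270,130:530],(600,300)); w=cv2.imread('pics/w3.png'); w=cv2.resize(w[50:350],(600,281)); cv2.imwrite('pics/m3.png',cv2.convertScaleAbs(np.vstack([im,w]),alpha=1.3))
E
```

```text
(no output)
```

View pics/m3.png

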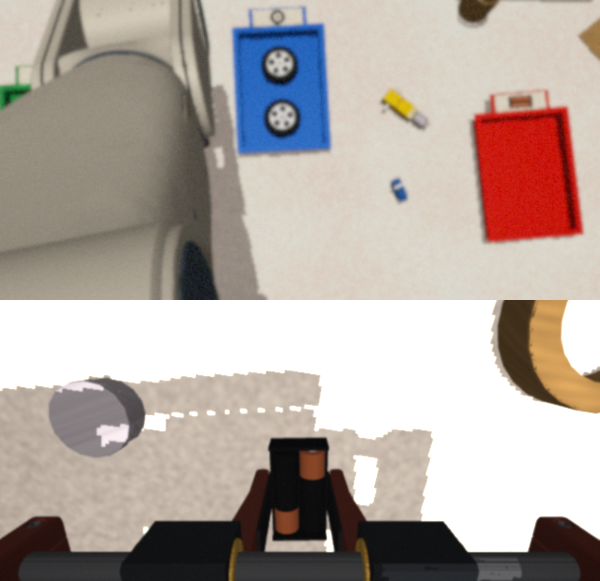

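The battery is gripped and both wheels lie flat in the blue tray. Next I'll carry the battery to the red tray.

Call:
step_arm:
  targets:
    - [[0,0,0.3,0,0,0,0],[0,0,0.3,0,0,0,0],[0,0,0.3,0,0,0,0],[-0.16,-0.785,0,0,0,0,0],[-0.16,-0.785,0,0,0,0,0]]

```text
t: 21.6
ee_pos: [623.8, 70.1, 232.3]
orientation: [2.041, 2.386, 0.002]
ft_force: [-0.3, 0.4, -0.0]
width: 31.7
grasp_force: 29.9
```

Call:
step_arm:
  targets:
    - [[-0.16,-0.785,0,0,0,0,0],[-0.16,-0.785,0,0,0,0,0],[-0.16,-0.785,0,0,0,0,0],[-0.16,-0.785,0,0,0,0,0],[-0.16,-0.785,0,0,0,0,0]]

```text
t: 22.22
ee_pos: [583.6, -127.0, 232.0]
orientation: [2.043, 2.385, 0.001]
ft_force: [0.5, 0.4, 0.2]
width: 31.4
grasp_force: 29.9
```

Call:
step_arm:
  targets:
    - [[-0.16,-0.785,0,0,0,0,0],[-0.16,-0.785,0,0,0,0,0],[-0.16,-0.785,0,0,0,0,0],[-0.16,-0.785,0,0,0,0,0],[-0.16,-0.785,0,0,0,0,0]]

```text
t: 22.85
ee_pos: [543.5, -323.4, 232.1]
orientation: [2.043, 2.385, 0.0]
ft_force: [0.1, -1.1, -0.3]
width: 31.5
grasp_force: 29.9
```

Call:
step_arm:
  targets:
    - [[0,0,0,0,0,0,0],[0,0,-0.27,0,0,0,0],[0,0,-0.27,0,0,0,0],[0,0,-0.17,0,0,0,0],[0,0,-0.08,0,0,0,0]]

```text
t: 23.48
ee_pos: [543.7, -321.2, 190.3]
orientation: [-2.042, -2.386, 0.0]
ft_force: [-1.1, 1.5, 8.4]
width: 31.7
grasp_force: 29.9
```

Call:
step_arm:
  targets:
    - [[0,0,-0.02,0,0,0,0],[0,0,0,0,0,0,0],[0,0,0,0,0,0,0.5],[0,0,0,0,0,0,0.5],[0,0,0,0,0,0,0.5]]

```text
t: 24.1
ee_pos: [543.8, -322.1, 190.5]
orientation: [2.044, 2.386, 0.0]
ft_force: [-0.6, -1.2, 0.6]
width: 43.8
grasp_force: 0.0
```

Call:
step_arm:
  targets:
    - [[0,0,0.27,0,0,0,0.5],[0,0,0.27,0,0,0,0.5],[0,0,0.27,0,0,0,0.5],[0.146,0.272,0,0,0,-1,0.8],[0.146,0.272,0,0,0,-1,0.8]]

```text
t: 24.72
ee_pos: [558.7, -294.7, 232.4]
orientation: [2.207, 2.233, 0.001]
ft_force: [-0.2, 0.2, -0.4]
width: 60.3
grasp_force: 0.0
```

Call:
step_arm:
  targets:
    - [[0.146,0.272,0,0,0,-1,0.8],[0.146,0.272,0,0,0,-1,0.8],[0.146,0.272,0,0,0,-1,0.8],[0.146,0.272,0,0,0,-1,0.8],[0.146,0.272,0,0,0,-1,0.8]]

```text
t: 25.35
ee_pos: [595.2, -226.4, 232.0]
orientation: [2.562, 1.817, 0.001]
ft_force: [-0.6, -0.4, 0.4]
width: 70.1
grasp_force: 0.0
```

Call:
step_arm:
  targets:
    - [[0.146,0.272,0,0,0,-1,0.8],[0.146,0.272,0,0,0,-1,0.8],[0.146,0.272,0,0,0,-1,0.8],[0.146,0.272,0,0,0,-1,0.8],[0.15,0.272,0,0,0,-0.45,0.8]]

```text
t: 25.98
ee_pos: [631.9, -158.4, 232.0]
orientation: [2.812, 1.4, 0.001]
ft_force: [0.5, 0.2, -0.4]
width: 70.3
grasp_force: 0.0
```

Call:
step_arm:
  targets:
    - [[0,0,0,0,0,0,0.8],[0,0,0,0,0,0,0.8],[0,0,0,0,0,0,0.8],[0,0,0,0,0,0,0.8],[0,0,0,0,0,0,0.8]]

```text
t: 26.6
ee_pos: [631.4, -159.1, 230.9]
orientation: [-2.811, -1.402, 0.0]
ft_force: [-0.0, -0.6, 0.1]
width: 69.9
grasp_force: 0.0
```

```bash
python3 - <<'E'
from h import *
snap('wrist','w4'); c=np.array([631.6,-158.6]); u=np.array([.6,.8])
for s,z in [(0,22),(35,22),(-35,14)]: print(proj('w4',[*(c+s*u),z]))
E
```

```text
[316.69655551 227.29245137]
[316.43698618 173.23131907]
[316.99849123 269.60291524]
```

View pics/w4.png

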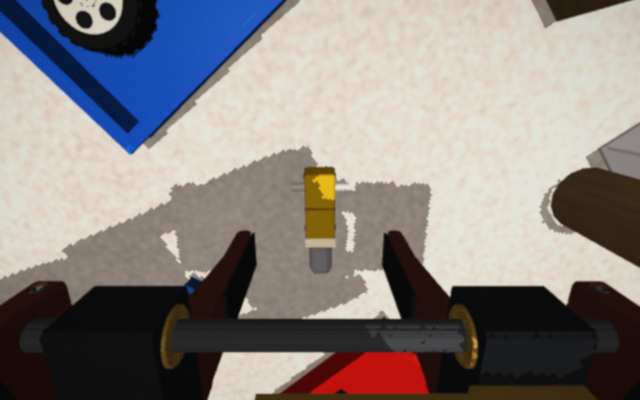

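Motor B is centred at (320,220) and aligned with the fingers, so I'll grip it.

Call:
step_arm:
  targets:
    - [[0,0,-0.3,0,0,0,0.8],[0,0,-0.3,0,0,0,0.8],[0,0,-0.2,0,0,0,0.8],[0,0,-0.1,0,0,0,0.8],[0,0,0,0,0,0,0]]

```text
t: 27.28
ee_pos: [631.5, -158.7, 185.3]
orientation: [-2.811, -1.402, 0.001]
ft_force: [-0.0, 0.7, 0.3]
width: 63.8
grasp_force: 0.0
```

Call:
step_arm:
  targets:
    - [[0,0,0,0,0,0,0],[0,0,0,0,0,0,0],[0,0,0,0,0,0,0],[0,0,0,0,0,0,0],[0,0,0,0,0,0,0]]

```text
t: 27.9
ee_pos: [631.6, -158.8, 186.1]
orientation: [2.811, 1.403, 0.0]
ft_force: [0.5, -0.2, 0.6]
width: 18.8
grasp_force: 30.0
```

```bash
python3 - <<'E'
from h import *
snap('top','top3'); im=cv2.imread('pics/top3.png')[70:270,110:530]; cv2.imwrite('pics/top3c.png',cv2.convertScaleAbs(cv2.resize(im,(798,380),interpolation=cv2.INTER_CUBIC),alpha=1.3))
E
```

```text
(no output)
```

View pics/top3c.png

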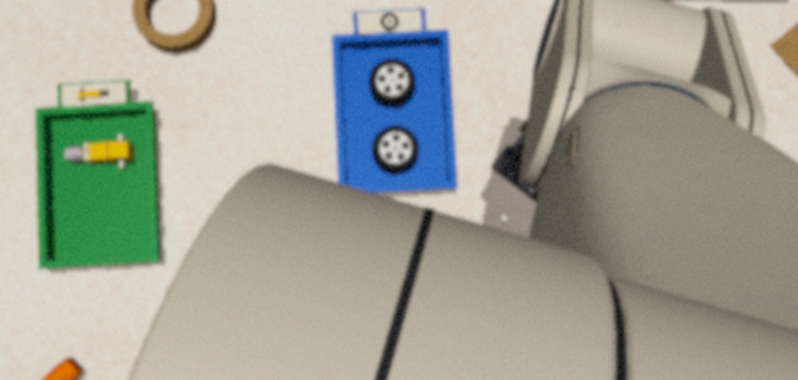

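Motor A lies flat in the green tray at (98,152), and motor B is held. Carrying it over.

Call:
step_arm:
  targets:
    - [[0,0,0.3,0,0,0,0],[0,0,0.3,0,0,0,0],[0,0,0.3,0,0,0,0],[-0.155,0.757,0,0,0,1,0],[-0.155,0.757,0,0,0,1,0]]

```text
t: 28.58
ee_pos: [616.1, -82.7, 232.4]
orientation: [2.705, 1.596, 0.002]
ft_force: [-0.3, 0.0, -0.6]
width: 18.4
grasp_force: 30.0
```

Call:
step_arm:
  targets:
    - [[-0.155,0.757,0,0,0,1,0],[-0.155,0.757,0,0,0,1,0],[-0.155,0.757,0,0,0,1,0],[-0.155,0.757,0,0,0,1,0],[-0.155,0.757,0,0,0,1,0]]

```text
t: 29.2
ee_pos: [577.2, 107.4, 232.1]
orientation: [2.385, 2.043, 0.002]
ft_force: [-0.1, -0.1, 0.4]
width: 18.6
grasp_force: 30.0
```

Call:
step_arm:
  targets:
    - [[-0.155,0.757,0,0,0,1,0],[-0.155,0.757,0,0,0,1,0],[-0.155,0.757,0,0,0,1,0],[-0.155,0.757,0,0,0,0.5,0],[-0.155,0.757,0,0,0,0,0]]

```text
t: 29.82
ee_pos: [538.4, 296.8, 232.1]
orientation: [2.121, 2.317, 0.002]
ft_force: [0.6, 0.7, -1.1]
width: 18.4
grasp_force: 30.0
```

Call:
step_arm:
  targets:
    - [[-0.155,0.757,0,0,0,0,0],[0,0,0,0,0,0,0],[0,0,0,0,0,0,0],[0,0,-0.27,0,0,0,0],[0,0,-0.27,0,0,0,0]]

```text
t: 30.45
ee_pos: [531.0, 332.3, 203.0]
orientation: [-2.123, -2.315, 0.001]
ft_force: [-0.1, -0.3, -0.3]
width: 19.0
grasp_force: 30.0
```

Call:
step_arm:
  targets:
    - [[0,0,-0.17,0,0,0,0],[0,0,-0.08,0,0,0,0],[0,0,-0.02,0,0,0,0],[0,0,0,0,0,0,0.35],[0,0,0,0,0,0,0.35]]

```text
t: 31.08
ee_pos: [530.9, 333.4, 190.8]
orientation: [2.122, 2.317, 0.001]
ft_force: [0.1, 0.5, -0.3]
width: 30.3
grasp_force: 0.0
```

Call:
step_arm:
  targets:
    - [[0,0,0,0,0,0,0.35],[0,0,0.2,0,0,0,0.35],[0,0,0.4,0,0,0,0.35],[0,0,1,0,0,0,0.35],[0,0,1,0,0,0,0.35]]

```text
t: 31.7
ee_pos: [530.7, 333.2, 323.1]
orientation: [2.122, 2.317, 0.001]
ft_force: [0.3, 0.1, 0.7]
width: 30.8
grasp_force: 0.0
```

Call:
step_arm:
  targets:
    - [[-0.6,0.6,0.5,0,0,0,0.35],[-0.6,0.6,0.5,0,0,0,0.35],[-0.6,0.6,0,0,0,0,0.35],[-0.6,0.6,0,0,0,0,0.35],[0,0,0,0,0,0,0.35]]

```text
t: 32.33
ee_pos: [408.9, 454.8, 372.2]
orientation: [-2.118, -2.32, -0.003]
ft_force: [0.8, -0.8, -0.1]
width: 30.6
grasp_force: 0.0
```

```bash
python3 - <<'E'
from h import *
snap('top','top4');snap('scene','s4'); im=cv2.resize(cv2.imread('pics/top4.png')[70:270,110:530],(600,286)); s=cv2.resize(cv2.imread('pics/s4.png')[100:325,80:530],(600,300)); cv2.imwrite('pics/m4.png',cv2.convertScaleAbs(np.vstack([im,s]),alpha=1.3))
E
```

```text
(no output)
```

View pics/m4.png

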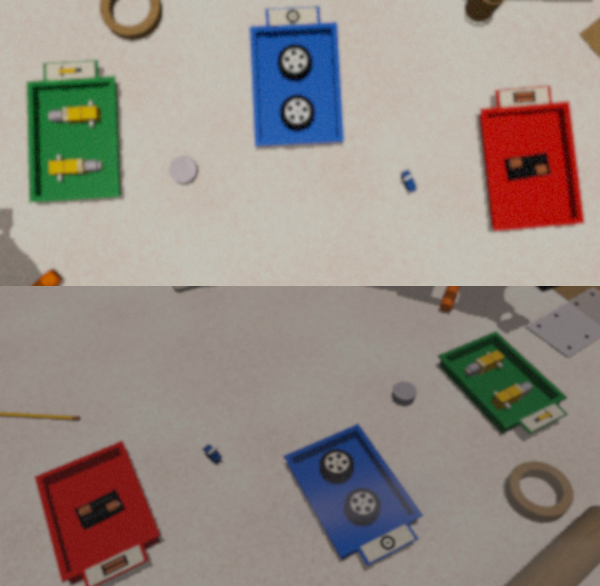

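All five parts lie flat in their trays: motors at (75,115) and (75,167), wheels at (295,61) and (298,112), battery at (528,166). The servo and tin haven't moved, and the arm is clear.

```bash
python3 -c "
from h import *
print(ctrl.close_job())"
```

```text
the job is handed in; nothing more can be done
None
```

I handed the job in at about 32 s: both wheels are in the blue tray, both motors in the green and the battery holder in the red, all flat, released and undropped. The servo and tin look unmoved in the final pictures; the hand-in returned no verdict.

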